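Lock the ribbed relay into the test socket

ROBOT

A 6-joint arm with a two-finger parallel gripper is mounted at the origin on a cart in front of the work surface, level with it; the furniture and walls round the work are solid. World frame = base frame: x ahead of the robot, y to its left, z up, the work surface at z = 0. Lengths are in mm, angles in rad, forces in N, time in s.
With the tool pointing down it reaches from about 400 to 925 mm from the base axis. Payload 12.5 kg.
Tool frame: the origin (TCP) lies at the very end of the fingers, on their centre line; the grasp point (between the pads) lies 19 mm behind it; z points along the fingers, y is the line along which they close (so a half turn about z gives the same grasp; the last joint's range is limited). The gripper opens to 95 mm and grips with 3 to 60 N. Pads are 20 mm wide; open, the fingers measure 119 mm over their backs; the gripper's body (75 mm by 180 mm) begins 59 mm behind the grasp point.
Start: joints at [1.026, 0.491, 1.559, -0, 1.092, -0.106], TCP at [265.52, 565.814, 214.661] pointing down, gripper open.
Joint ranges: [-3.1, 3.1], [-0.84, 2.19], [0.05, 2.79], [-1.13, 4.28], [0.06, 2.93], [-2.69, 2.69]. Speed limits (rad/s): [2.22, 2.22, 2.79, 3.14, 3.14, 3.14].

INTERFACE

Orientations are given as [roll, pitch, yaw] about the fixed x, y, z axes, in that order (R = Rz(yaw) Ry(pitch) Rx(roll)).
In Python, from cell import env gives the robot as it stands.
- The arm moves only by the shell command python3 steer.py 'ROWS'. ROWS is a JSON list of rows, 1 to 5 of them, each an object with the fields d (a list: dx, dy, dz in units of 100 mm), turn (a turn about the tool's z in units of 0.1 rad), finger_gap (the opening from 0.0 (shut) to 1.0 (fully open)); a field left out counts as zero (the opening has to be given); each row is the pose to reach, as a shift and turn from the pose commanded when the command began, along the tool's axes at that moment; what a row does not reach only later rows make up. A row lasts 1/12 s, in which the tool goes at most 41.7 mm and 0.125 rad, less where a joint would pass 70% of its speed; a pose out of reach is approached as far as the arm can. The fingers move at their own pace and stop on an object; the grip force is fixed at half the most. Time passes only in rows, so rows that do not move let the fingers close. It prints the time, the measured TCP pose, the force, the opening and the grip force at its end. Input that does not fit is refused with a message, and nothing moves.
- env.state(): the state, without advancing time (a new reading comes with each control period).
- env.read_camera(name): name is "scene" or "top"; returns (picture, depth): 400x640x3 uint8, red, green, blue; 400x640 float32, mm along the optical axis (not along the pixel's ray), 0 where there is no reading.
- env.camera_info(name): a dict with "vertical_fov" (degrees; the focal length in pixels is half the picture's height over the tangent of half this angle, whatever the lens; pixels are square), "cx", "cy" (the principal point, pixels), "origin" and "attitude" of the camera in the world. Camera axes: x right, y down, z forward; pixel columns grow to the right and rows downward; lengths in mm; the calibration is good to about 2 mm. A picture is of the moment at which its call begins. camera_info takes no time and is no camera call.
- env.job_done(): hands the job in; it is judged then, once.
The state is a dict: "t": time; "joints": joint angles; "qvel": joint speeds; "tau": joint torques, N m; "eef_pos": TCP position; "tcp_rot": TCP orientation; "ft_force": force on the tool from outside, world axes, zero at the start; "moment": the same for the moment, N m; "opening": opening from 0.0 (shut) to 1.0 (fully open); "grip_force": force on a finger pad.
Only numpy, scipy, OpenCV 4.12 (cv2) and the standard library are available. Lean on these libraries where they do the work, as an engineer would, in place of code of your own. Each camera call takes 0.05 s, during which the arm holds its last target. There are 200 camera calls.

TASK

Load the relay tester: swing the locking lever out of the way to the left, slide the low relay block with the ribbed top along the deck (do not lift it) until it drops flat into the socket pocket, and then swing the lever back over it until it is fully shut against its stop. Leave the tall smooth module, which stands on the other side of the deck, and the bottle, reel and pliers round the fixture where they are.

Things in the scene. Friction and masses are not known exactly. Their poses are not given: they have to be found in the camera images.
- fixture: Relay tester, fixed: aluminium deck 450 mm long (its y), 150 mm deep (its x), flat top 35 mm above the bench. Origin: centre of the underside. x points away from the robot, y to the left. In the middle, a pocket between two steel guide rails, 6 mm thick, 12 mm higher than the deck: inner faces at x = +-33 mm for y = -45 to 45 mm, then flaring to x = +-50 mm at y = +-115 mm; deck open beyond.
- pocket (a point): Centre of the pocket's floor, 27 mm above the bench; axes as the fixture's. The pocket measures 66 mm (x) by 77 mm (y) and is 8 mm deep below the deck. A block pushed along y towards it from either end is guided by the rails, tips nose first and drops in; a skewed block can wedge between the rails, so square it first.
- lever_axis (a point): On the vertical pivot axis of the locking lever, at the underside of the lever (44 mm above the deck), behind the pocket at fixture x = 55 mm, y = 0. The lever is a level steel bar 18 mm wide, 10 mm thick, reaching 80 mm from the pivot; it passes over a relay that is home but strikes a block that stands on the deck.
- lock_lever (a joint): Lever angle, rad. 0 = shut on its stop: the bar points along fixture -x (to the robot) over the pocket. Grows as it swings to fixture +y (left); at about 1.57 it points along +y, clear of the slideway; stop at 1.75. Starts at 0.15 to 0.7, in the way. Needs about 2 N at the pin, stays where it is left.
- lever_pin (a point): Top centre of the lever's upright black pin, 14 mm diameter, 28 mm tall, on the bar 66 mm from the pivot; its top is 82 mm above the deck, its foot (top of the bar) 54 mm. Push it sideways to swing the lever.
- relay: The relay: grey plastic block 62 (x) by 70 (y) by 50 mm high, six ribs along y on top, 0.2 to 0.42 kg, loose. Origin: centre of the underside. Starts on the deck left or right of the pocket, 140 to 168 mm from it along fixture y, within 6 mm of the centre line, turned up to 0.2 rad. Its 70 mm side goes along fixture y, either end leading. Home, its top is 42 mm above the deck.
- tall_module: Bystander: plain grey block of the same footprint (62 by 70 mm) but 75 mm high, smooth, with two round studs (8 mm higher) on its top, loose. Origin: centre of its underside. It stands on the deck on the side where the relay is not; leave it.
- alcohol_bottle: Bystander: white bottle with a thin spout, 59 mm diameter, 160 mm tall, standing on the bench close behind the deck, left or right, where it can meet a wide gripper body. Origin: centre of its underside.
- solder_reel: Bystander: wire reel, 60 mm diameter, 44 mm tall, standing on the bench close behind the deck, on the side where the bottle is not. Origin: centre of its underside.
- flat_pliers: Bystander: pliers with blue handles, 137 mm long (y), 41 mm wide, 11 mm high, lying on the bench in front of the fixture. Origin: centre of the underside.

How it is judged (in metres and radians):
On the way, in this order (a step that is already met when the one before it is completed fails the run):
1. the lever is swung clear to the left (beyond 1.2 rad) (value of joint lock_lever above 1.2 rad), for 0.1 s.
2. the relay lies flat on the pocket's floor (x of relay in the frame of fixture between -0.0045 and 0.0045 m and y of relay in the frame of fixture between -0.006 and 0.006 m and z of relay in the frame of fixture below 0.03 m and angle between relay's own z axis and vertical below 0.06 rad), for 0.2 s.
At the end, for the whole second after the job is handed in: The relay lies flat in the pocket (origin within 3 mm of the floor's height, 4.5 mm across and 6 mm along of its centre, tilted less than 0.06 rad), at rest, and the lever is shut over it (less than 0.08 rad) (all of step 2 and value of joint lock_lever below 0.08 rad and linear speed of relay below 0.01 m/s); the robot touches nothing.
It fails at once if the relay is lifted more than 12 mm off the deck (z of relay in the frame of fixture above 0.047 m).
It fails at once if the tall module is moved more than 15 mm (distance of tall_module from where it was at the start of the episode above 0.015 m).
It fails at once if the bottle is moved more than 20 mm (distance of alcohol_bottle from where it was at the start of the episode above 0.02 m).
It fails at once if the reel is moved more than 20 mm (distance of solder_reel from where it was at the start of the episode above 0.02 m).
It fails at once if the pliers is moved more than 20 mm (distance of flat_pliers from where it was at the start of the episode above 0.02 m).
It also fails if it takes over 58 s, if anything falls off the work surface, if the arm or the gripper's body presses on something with over 40 N, if the wrist force passes 120 N, or if a joint passes its speed limit or range.

## Working session

There is one attempt and no reset: what is moved stays moved. The work goes in short steps, Python scripts to look and compute and a shell command to move; the robot and the scene stay as the last step left them, time stands still between calls to the robot, and variables do not carry over. Pictures are saved under pics/ and viewed, at most 10 in all, crops included, and the job is handed in when it is done.

```bash
ls; mkdir -p pics
cat > h.py <<'E'
import numpy as np, cv2
from scipy.spatial.transform import Rotation as R
from cell import env
def cam(n):
    im,d=env.read_camera(n); return im,d,env.camera_info(n)
def f(ci,h=400): return h/2/np.tan(np.radians(ci["vertical_fov"])/2)
def rot(ci):
    a=np.array(ci["attitude"]); return R.from_euler('xyz',a).as_matrix() if a.shape==(3,) else (a if a.shape==(3,3) else R.from_quat(a).as_matrix())
def cloud(d,ci):
    v,u=np.mgrid[0:400,0:640]; F=f(ci)
    p=np.stack([(u-ci["cx"])/F*d,(v-ci["cy"])/F*d,d],-1)
    return p@rot(ci).T+np.array(ci["origin"])
def ray(ci,u,v,z):
    r=rot(ci)@np.array([(u-ci["cx"])/f(ci),(v-ci["cy"])/f(ci),1]); o=np.array(ci["origin"]); return o+r*(z-o[2])/r[2]
E
python3 - <<'E'
from h import *
print(env.state())
for n in("scene","top"):
    im,d,ci=cam(n); print(ci); cv2.imwrite(f"pics/{n}0.png",im[...,::-1]); np.save(f"pics/{n}0.npy",d); cv2.imwrite
E
```

```text
cell.py
pics
steer.py
{'t': 0.0, 'joints': array([ 1.02642881e+00,  4.91580472e-01,  1.55944747e+00,  1.83510109e-05,
        1.09170419e+00, -1.05590895e-01]), 'qvel': array([-0.00032336, -0.00055176, -0.00187439,  0.00126487,  0.00187028,
        0.00156089]), 'tau': array([-1.59557590e-04, -6.12630129e+01, -2.58194876e+01,  6.92586740e-02,
        4.80479957e-02, -4.53015059e-05]), 'eef_pos': array([265.36368894, 565.5996499 , 214.04943961]), 'tcp_rot': array([-3.14046123e+00, -1.36280356e-04,  2.70280749e+00]), 'ft_force': array([-0.8009421 ,  0.78319574,  0.27288861]), 'moment': array([-0.0261261 ,  0.01109995,  0.00488326]), 'grip_force': 0.0, 'opening': 1.00294865028307}
{'vertical_fov': 51.50455176795191, 'cx': 320.4755388482907, 'cy': 195.18004675661908, 'origin': array([  38.31939545, -760.38136247,  465.63113741]), 'attitude': array([-2.0214593 ,  0.02589613, -0.71220669])}
{'vertical_fov': 43.05095354393403, 'cx': 315.8454804621655, 'cy': 191.583760392082, 'origin': array([ 316.10340723, -164.5092697 , 1200.80098913]), 'attitude': array([-2.94887598, -0.01045249, -1.59915198])}
```

View pics/scene0.png

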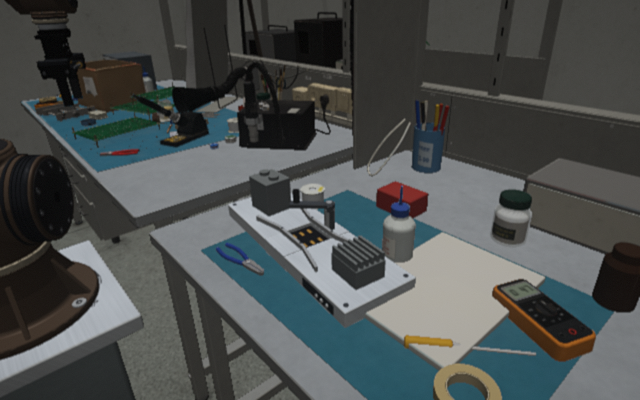

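View pics/top0.png

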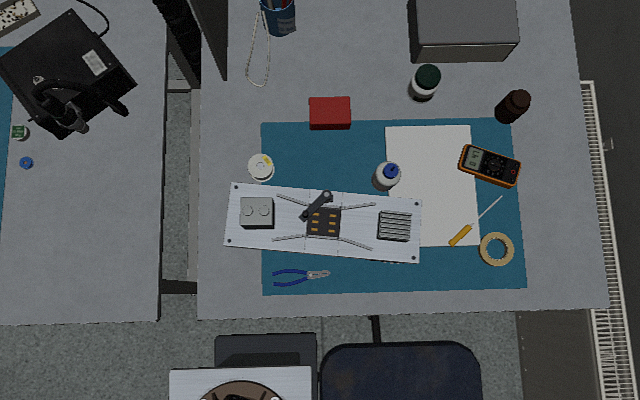

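The pictures show the relay on the right (top view, 394,226), the tall module on the left (257,212), the bottle behind right (387,175), the reel behind left (261,167) and the pliers in front (300,277). The lever runs from its pivot near (325,197) to its pin near (306,213). Next I measure these.

```bash
cat > meas.py <<'E'
from h import *
def fixture():
    im,d,ci=cam("top"); P=cloud(d,ci); hsv=cv2.cvtColor(im,cv2.COLOR_RGB2HSV)
    return im,d,ci,P
if __name__=="__main__":
    im,d,ci,P=fixture(); z=P[...,2]
    roi=np.zeros(z.shape,bool); roi[180:268,220:428]=1
    m=(roi&(z>26)&(z<150)).astype(np.uint8)
    c=max(cv2.findContours(m,0,2)[0],key=cv2.contourArea); 
    dk=roi&(z>29)&(z<41); print("deck z",np.median(z[dk]))
    r=cv2.minAreaRect(P[dk][:,:2].astype(np.float32)); print("deck rect",r)
    ims,ds,cs=cam("scene"); Q=cloud(ds,cs); 
    for nm,A in(("top",P),("scene",Q)):
        F=A.reshape(-1,3); F=F[(F[:,0]>350)&(F[:,0]<900)&(abs(F[:,1])<400)]
        c0=np.array(r[0]); 
        h=F[(F[:,2]>78)&(F[:,2]<93)&(F[:,1]<c0[1]-90)&(abs(F[:,0]-c0[0])<70)]
        print(nm,"relay top z",np.median(h[:,2]),cv2.minAreaRect(h[:,:2].astype(np.float32)),len(h))
        h=F[(F[:,2]>100)&(F[:,2]<116)&(F[:,1]>c0[1]+80)&(abs(F[:,0]-c0[0])<70)]
        print(nm,"tall",np.median(h[:,2]),cv2.minAreaRect(h[:,:2].astype(np.float32)),len(h))
        h=F[(F[:,2]>75)&(F[:,2]<135)&(abs(F[:,1]-c0[1])<75)&(abs(F[:,0]-c0[0])<90)]
        print(nm,"lever",np.percentile(h[:,2],[5,50,95]),cv2.minAreaRect(h[:,:2].astype(np.float32)),len(h))
        p=h[h[:,2]>108]; print("  high pts",p.mean(0) if len(p) else None,len(p))
        for a in p: print("   ",a.round()) if nm=="top" else 0
        b=F[(F[:,2]>120)&(F[:,1]<c0[1])&(F[:,0]>c0[0]+60)]; print(nm,"bottle",b.mean(0),b[:,2].max())
    g=cv2.resize(im[160:300,215:435],None,fx=3.6,fy=3.6,interpolation=cv2.INTER_CUBIC); cv2.imwrite("pics/top1.png",g[...,::-1])
E
python3 meas.py
```

```text
deck z 35.23493226860637
deck rect ((488.41998291015625, -199.82168579101562), (450.257568359375, 186.3029327392578), 82.99361419677734)
top relay top z 85.12548657732577 ((490.1044921875, -355.66259765625), (71.4306411743164, 136.720458984375), 89.45967864990234) 571
top tall 110.24998302597328 ((489.5124206542969, -49.742923736572266), (70.11884307861328, 62.302547454833984), 88.32903289794922) 789
top lever [ 85.26689106  89.66719118 116.98873562] ((498.59228515625, -182.86386108398438), (31.196382522583008, 90.36689758300781), 44.99349594116211) 359
  high pts [ 480.53102183 -156.42109959  117.03041778] 33
    [ 487. -155.  116.]
    [ 487. -157.  118.]
    [ 485. -153.  116.]
    [ 485. -155.  118.]
    [ 485. -157.  115.]
    [ 485. -159.  117.]
    [ 485. -161.  114.]
    [ 483. -151.  120.]
    [ 483. -153.  118.]
    [ 483. -155.  117.]
    [ 482. -157.  124.]
    [ 483. -159.  117.]
    [ 483. -161.  118.]
    [ 481. -151.  116.]
    [ 481. -153.  116.]
    [ 481. -155.  116.]
    [ 481. -157.  115.]
    [ 480. -159.  118.]
    [ 481. -161.  117.]
    [ 479. -151.  114.]
  
[... 249 characters left out ...]
-155.  119.]
    [ 474. -157.  119.]
    [ 475. -159.  113.]
top bottle [ 570.73866714 -346.39673066  125.04190803] 164.0439522117988
scene relay top z 84.48644932523217 ((490.2001037597656, -357.1471252441406), (72.5342025756836, 136.80526733398438), 88.07764434814453) 1154
scene tall 110.11723406794772 ((489.1767578125, -50.34980392456055), (73.43282318115234, 62.5377197265625), 89.09747314453125) 460
scene lever [ 80.09401726  89.31827569 113.53734722] ((500.81317138671875, -182.7996368408203), (30.598848342895508, 91.08943176269531), 40.80008316040039) 471
  high pts [ 479.56655342 -159.51278565  114.07925465] 42
scene bottle [ 569.6859237  -348.70662317  129.00688111] 160.90712503807157
```

View pics/top1.png

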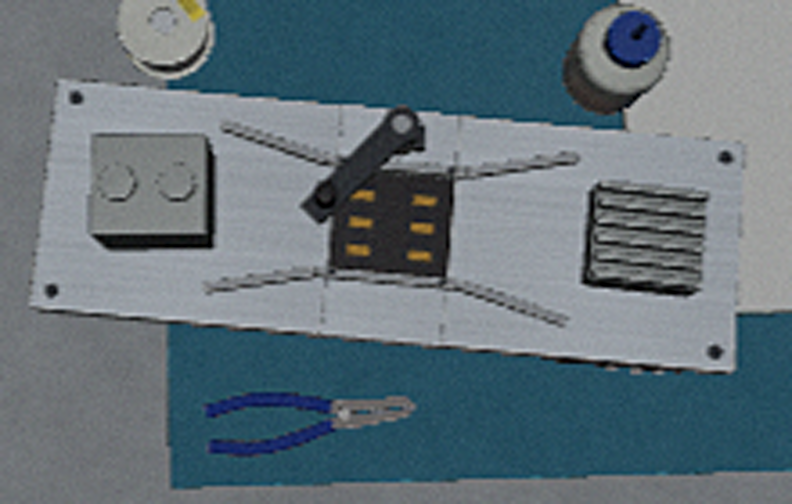

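```bash
cat > meas2.py <<'E'
from h import *
def relay(fc,ps):
    c,s=np.cos(ps),np.sin(ps); out={}
    for n in("top","scene"):
        im,d,ci=cam(n); F=cloud(d,ci).reshape(-1,3); q=(F[:,:2]-fc)@np.array([[c,-s],[s,c]])
        k=(abs(q[:,0])<48)&(q[:,1]<20)&(q[:,1]>-225)&(F[:,2]<96)&(F[:,2]>(77 if 1 else 0))
        out[n]=(q[k],F[k,2])
    return out
if __name__=="__main__":
    im,d,ci=cam("top"); g=cv2.cvtColor(im,cv2.COLOR_RGB2GRAY).astype(float)
    S=[]
    for u,v in((76,97),(51,290),(726,157),(715,352)):
        u=int(round((u-1.3)/3.6+215)); v=int(round((v-1.3)/3.6+160)); w=g[v-3:v+4,u-3:u+4]; w=np.clip(np.median(w)-15-w,0,None)
        yy,xx=np.mgrid[-3:4,-3:4]; S.append(ray(ci,u+(w*xx).sum()/w.sum(),v+(w*yy).sum()/w.sum(),35)[:2])
    S=np.array(S); print(S.round(1)); fc=S.mean(0); e=(S[0]+S[1]-S[2]-S[3])/2; ps=np.arctan2(-e[0],e[1]); print("fixture",fc,"yaw",ps,np.linalg.norm(e))
    F=cloud(d,ci).reshape(-1,3); c,s=np.cos(ps),np.sin(ps); q=(F[:,:2]-fc)@np.array([[c,-s],[s,c]])
    k=(abs(F[:,2]-35)<5)&(abs(q[:,0])<90)&(abs(q[:,1])<235)
    print("deck extents",np.percentile(q[k],[0.5,99.5],axis=0))
    for n,(q,z) in relay(fc,ps).items():
        k=q[:,1]<-90; r=cv2.minAreaRect(q[k].astype(np.float32)); print(n,"relay in fixture",r,np.median(z[k]),q[k].mean(0))
    np.save("fix.npy",[*fc,ps])
    # pin in both views: dark top, high points
    for n in("top","scene"):
        im,d,ci=cam(n); F=cloud(d,ci).reshape(-1,3); q=(F[:,:2]-fc)@np.array([[c,-s],[s,c]])
        k=(abs(q[:,0])<70)&(abs(q[:,1])<75)&(F[:,2]>105); print(n,"pin fix",q[k].mean(0),F[k,2].mean())
        k=(abs(q[:,0])<90)&(abs(q[:,1])<75)&(F[:,2]>84)&(F[:,2]<94); print("  bar",cv2.minAreaRect(q[k].astype(np.float32)))
E
python3 meas2.py
```

```text
[[ 559.7    4.4]
 [ 434.6   19.8]
 [ 509.1 -416.6]
 [ 384.  -401.5]]
fixture [ 471.84787504 -198.48810248] yaw -0.11958860402803187 424.17208895931907
deck extents [[ -74.94117133 -222.21939449]
 [  74.19447088  223.79633924]]
top relay in fixture ((1.6462059020996094, -158.2317657470703), (66.45597839355469, 61.00386428833008), 88.41290283203125) 84.66104401387281 [   1.52618755 -158.09354021]
scene relay in fixture ((2.1741409301757812, -159.37686157226562), (67.35465240478516, 61.46712875366211), 88.4103012084961) 84.21259135009711 [   0.28208565 -162.36081119]
top pin fix [ 3.35405069 43.05959416] 116.48721801209479
  bar ((28.466346740722656, 23.68549919128418), (31.614063262939453, 90.3690185546875), 41.4450569152832)
scene pin fix [ 3.13445119 39.40184123] 112.81719665100309
  bar ((26.050195693969727, 18.809494018554688), (31.85336685180664, 90.3807601928711), 49.683414459228516)
```

```bash
cat >> h.py <<'E'
def fw(x,y):
    a,b,p=np.load("fix.npy"); c,s=np.cos(p),np.sin(p); return np.array([a+c*x-s*y,b+s*x+c*y])
def go(x,y,z,ay=None):
    "fixture x,y, world z, tool-y line angle in the fixture -> shift in tool axes + turn"
    s=env.state(); M=R.from_euler('xyz',s["tcp_rot"]).as_matrix(); t=np.array([*fw(x,y),z])
    dl=M.T@(t-s["eef_pos"]); tn=0
    if ay is not None:
        cur=np.arctan2(M[1,1],M[0,1]); tn=-((ay+np.load("fix.npy")[2]-cur+np.pi/2)%np.pi-np.pi/2)
    print("t %.2f shift %s turn %.3f"%(s["t"],dl.round(1),tn))
E
python3 - <<'E'
from h import *
print(fw(0,0)); go(3.3,41.5,180,0.55); go(-40,280,200)
print((R.from_euler('xyz',env.state()["tcp_rot"]).as_matrix()).round(2))
E
```

```text
[ 471.84787504 -198.48810248]
t 0.45 shift [-501.6 -563.8   34.6] turn 0.702
t 0.45 shift [-385.7 -350.9   14.6] turn 0.000
[[-0.91  0.42 -0.  ]
 [ 0.42  0.91 -0.  ]
 [ 0.   -0.   -1.  ]]
```
t 0.45?? fine.

The rows are not in the units I measure in: shifts go in units of 100 mm and turns go in units of 0.1 rad. I convert before sending: -146 mm is -1.46, -130 mm is -1.3.

```bash
python3 steer.py '[{"d": [-0.26, -0.29, 0], "finger_gap": 1}, {"d": [-0.52, -0.58, 0], "finger_gap": 1}, {"d": [-0.78, -0.87, 0], "finger_gap": 1}, {"d": [-1.04, -1.16, 0], "finger_gap": 0.6}, {"d": [-1.3, -1.46, 0], "finger_gap": 0.3}]' && python3 steer.py '[{"d": [-0.26, -0.29, 0], "finger_gap": 0.3}, {"d": [-0.52, -0.58, 0], "finger_gap": 0.3}, {"d": [-0.78, -0.87, 0], "finger_gap": 0.3}, {"d": [-1.04, -1.16, 0], "finger_gap": 0.3}, {"d": [-1.3, -1.46, 0], "finger_gap": 0.3}]' && python3 steer.py '[{"d": [-0.26, -0.29, 0], "finger_gap": 0.3}, {"d": [-0.52, -0.58, 0], "finger_gap": 0.3}, {"d": [-0.78, -0.87, 0], "finger_gap": 0.3}, {"d": [-1.04, -1.16, 0], "finger_gap": 0.3}, {"d": [-1.3, -1.46, 0], "finger_gap": 0.3}]' && python3 steer.py '[{"d": [-0.26, -0.29, 0.07], "turn": 1.2, "finger_gap": 0.3}, {"d": [-0.52, -0.58, 0.14], "turn": 2.4, "finger_gap": 0.3}, {"d": [-0.78, -0.87, 0.21], "turn": 3.6, "finger_gap": 0.3}, {"d": [-1.04, -1.16, 0.28], "turn": 4.8, "finger_gap": 0.3}, {"d": [-1.12, -1.26, 0.32], "turn": 6, "finger_gap": 0.3}]'; python3 -c "
from h import *
go(3.3,41.5,99,0.55)"
```

```text
t: 0.87
eef_pos: [321.3, 376.8, 214.7]
tcp_rot: [3.141, 0.0, 2.703]
ft_force: [-0.1, -0.3, -0.0]
opening: 0.913
grip_force: 0.0
t: 1.28
eef_pos: [377.0, 189.4, 214.9]
tcp_rot: [3.141, 0.001, 2.703]
ft_force: [1.6, 0.6, -0.4]
opening: 0.566
grip_force: 0.0
t: 1.7
eef_pos: [432.7, 1.7, 214.9]
tcp_rot: [3.141, 0.001, 2.703]
ft_force: [0.4, 1.0, -0.1]
opening: 0.306
grip_force: 0.0
t: 2.12
eef_pos: [481.5, -162.3, 181.9]
tcp_rot: [3.141, 0.001, 2.094]
ft_force: [0.0, 0.9, 0.1]
opening: 0.298
grip_force: 0.0
t 2.12 shift [ 4.8  1.1 82.9] turn 0.093
```

Converted, 83 mm is 0.83, 1 mm is 0.01, 0.09 rad is 0.9.

```bash
python3 steer.py '[{"d": [0.05, 0.01, 0], "turn": 0.9, "finger_gap": 0.3}, {"d": [0.05, 0.01, 0.3], "turn": 0.9, "finger_gap": 0.3}, {"d": [0.05, 0.01, 0.6], "turn": 0.9, "finger_gap": 0.3}, {"d": [0.05, 0.01, 0.82], "turn": 0.9, "finger_gap": 0.3}, {"d": [0.05, 0.01, 0.83], "turn": 0.9, "finger_gap": 0.3}]'; python3 -c "
from h import *
go(3.3,41.5,99,0.55); go(14,53.6,99,.55); go(30,63,99,.55); go(43,67,99,.55); go(57,67,99,.55)
im,d,ci=cam('scene'); g=cv2.resize(im[150:320,210:430],None,fx=3,fy=3); cv2.imwrite('pics/s1.png',g[...,::-1])"
```

```text
t: 2.53
eef_pos: [477.2, -152.6, 96.5]
tcp_rot: [-3.138, -0.004, 2.012]
ft_force: [-0.3, -0.4, 0.1]
opening: 0.302
grip_force: 0.0
t 2.53 shift [-5.8  0.5 -2.5] turn 0.011
t 2.53 shift [-1.2 16.  -2.6] turn 0.011
t 2.53 shift [-1.8 34.5 -2.6] turn 0.011
t 2.53 shift [-5.3 47.7 -2.7] turn 0.011
t 2.53 shift [-12.8  59.5  -2.8] turn 0.011
```

View pics/s1.png

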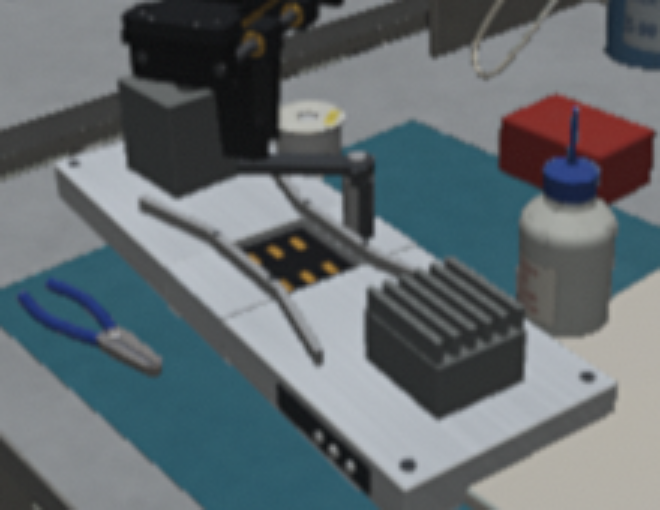

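The scene crop shows the fingers down over the lever's far end (about 260,150) and nothing disturbed. Now I swing the lever.

```bash
python3 steer.py '[{"d": [-0.04, 0.05, -0.02], "finger_gap": 0.3}, {"d": [-0.03, 0.11, -0.02], "finger_gap": 0.3}, {"d": [-0.01, 0.16, -0.02], "finger_gap": 0.3}, {"d": [-0.01, 0.25, -0.02], "finger_gap": 0.3}, {"d": [-0.02, 0.34, -0.02], "finger_gap": 0.3}]' && python3 steer.py '[{"d": [-0.01, 0.07, 0], "finger_gap": 0.3}, {"d": [-0.04, 0.14, 0], "finger_gap": 0.3}, {"d": [-0.08, 0.22, 0], "finger_gap": 0.3}, {"d": [-0.11, 0.28, 0], "finger_gap": 0.3}, {"d": [-0.14, 0.32, 0], "finger_gap": 0.3}]'
python3 - <<'E'
from h import *
s=env.state(); print(s["eef_pos"],s["ft_force"]); go(57,67,180); go(3,-159,150,np.pi/2)
im,d,ci=cam('top'); g=cv2.resize(im[160:300,215:435],None,fx=3,fy=3); cv2.imwrite('pics/t2.png',g[...,::-1])
E
```

```text
t: 3.0
eef_pos: [510.8, -139.8, 102.4]
tcp_rot: [3.141, 0.0, 2.013]
ft_force: [-1.7, 0.7, -0.2]
opening: 0.301
grip_force: 1.2
t: 3.42
eef_pos: [546.2, -139.5, 101.5]
tcp_rot: [3.141, 0.0, 2.013]
ft_force: [-2.0, 0.0, -0.4]
opening: 0.301
grip_force: 0.9
[ 546.18704252 -139.46082716  101.50157065] [-2.04196668  0.04455825 -0.39674669]
t 3.42 shift [  4.8  -8.5 -78.5] turn 0.000
t 3.42 shift [-157.7 -174.6  -48.5] turn -1.009
```

View pics/t2.png

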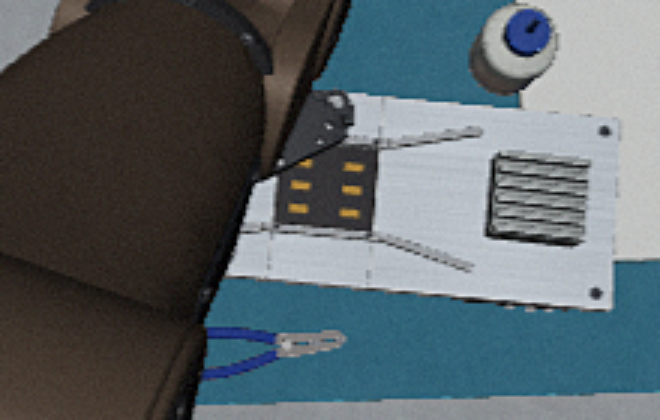

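The arm hides the lever in this view. The 2 N drag force and the TCP position indicate it has swung, and I will confirm once the arm is clear. Next, over to the relay.

Converted, -80 mm is -0.8, -82 mm is -0.82.

```bash
python3 steer.py '[{"d": [0, 0, -0.3], "finger_gap": 0.3}, {"d": [0, 0, -0.6], "finger_gap": 0.3}, {"d": [0, 0, -0.8], "finger_gap": 0.3}, {"d": [-0.25, -0.28, -0.82], "finger_gap": 0.6}, {"d": [-0.5, -0.56, -0.82], "finger_gap": 1}]' && python3 steer.py '[{"d": [-0.25, -0.28, 0], "finger_gap": 1}, {"d": [-0.5, -0.56, 0], "finger_gap": 1}, {"d": [-0.75, -0.84, 0], "finger_gap": 1}, {"d": [-1, -1.12, 0], "finger_gap": 1}, {"d": [-1.08, -1.19, 0], "finger_gap": 1}]' && python3 steer.py '[{"turn": -1.2, "finger_gap": 1}, {"turn": -2.4, "finger_gap": 1}, {"turn": -3.6, "finger_gap": 1}, {"turn": -4.8, "finger_gap": 1}, {"turn": -6, "finger_gap": 1}]' && python3 steer.py '[{"turn": -1.2, "finger_gap": 1}, {"turn": -2.4, "finger_gap": 1}, {"turn": -3.6, "finger_gap": 1}, {"turn": -4.1, "finger_gap": 1}, {"turn": -4.1, "finger_gap": 1}]'
python3 - <<'E'
from h import *
from meas2 import relay
a=np.load("fix.npy")
for n,(q,z) in relay(a[:2],a[2]).items():
    k=(z<87)&(q[:,1]<-90); print(n,k.sum(),cv2.minAreaRect(q[k].astype(np.float32)) if k.sum() else 0)
go(2,-159,52,np.pi/2)
im,d,ci=cam('top'); g=cv2.resize(im[160:300,215:435],None,fx=3,fy=3); cv2.imwrite('pics/t3.png',g[...,::-1])
E
```

```text
t: 3.88
eef_pos: [516.9, -208.8, 185.4]
tcp_rot: [3.139, 0.003, 2.016]
ft_force: [0.2, -0.4, -0.9]
opening: 0.39
grip_force: 0.0
t: 4.3
eef_pos: [452.9, -361.5, 183.7]
tcp_rot: [3.141, 0.002, 2.01]
ft_force: [-0.4, -0.3, 0.4]
opening: 0.735
grip_force: 0.0
t: 4.72
eef_pos: [454.9, -357.1, 183.6]
tcp_rot: [3.142, 0.001, 2.619]
ft_force: [-0.1, -0.5, 0.3]
opening: 0.998
grip_force: 0.0
t: 5.13
eef_pos: [455.0, -357.0, 183.7]
tcp_rot: [-3.141, 0.001, 3.025]
ft_force: [-0.3, 0.4, -0.7]
opening: 0.997
grip_force: 0.0
top 0 0
scene 960 ((2.4912948608398438, -158.6419219970703), (68.2105484008789, 61.88127517700195), 89.0282974243164)
t 5.23 shift [1.000e-01 5.000e-01 1.317e+02] turn -0.001
```

View pics/t3.png

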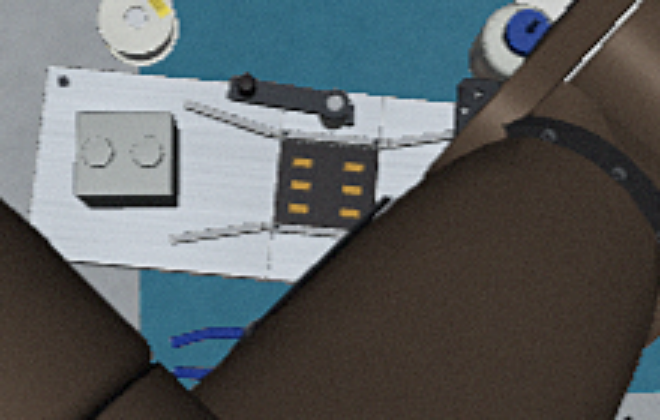

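Top crop: the lever bar now points along +y, pin at (243,85) and pivot at (337,103), so it is clear. The scene view puts the relay at fixture (2,-159). I descend and close along its length, which also squares it.

Converted, 70 mm is 0.7, 135 mm is 1.35.

```bash
python3 steer.py '[{"d": [0, 0, 0.35], "finger_gap": 1}, {"d": [0, 0, 0.7], "finger_gap": 1}, {"d": [0, 0, 1], "finger_gap": 1}, {"d": [0, 0, 1.25], "finger_gap": 1}, {"d": [0, 0, 1.35], "finger_gap": 1}]' && python3 steer.py '[{"finger_gap": 1}, {"finger_gap": 0.7}, {"finger_gap": 0.6}, {"finger_gap": 0.6}, {"finger_gap": 0.6}]' && python3 -c "
from h import *
go(0,-90,48,np.pi/2); go(0,0,48,np.pi/2)"
```

```text
t: 5.7
eef_pos: [453.7, -356.2, 45.5]
tcp_rot: [3.139, -0.003, 3.021]
ft_force: [-0.0, -0.8, 0.2]
opening: 1.001
grip_force: 0.0
t: 6.12
eef_pos: [455.0, -357.5, 49.9]
tcp_rot: [-3.14, 0.002, 3.023]
ft_force: [0.7, 0.1, 0.7]
opening: 0.774
grip_force: 0.0
t 6.12 shift [ 2.2 69.9  1.8] turn 0.001
t 6.12 shift [  2.2 159.9   1.7] turn 0.001
```

Converted, 8 mm is 0.08, 3 mm is 0.03.

```bash
python3 steer.py '[{"finger_gap": 0.6}, {"finger_gap": 0.6}, {"finger_gap": 0.6}, {"d": [0, 0.03, 0], "finger_gap": 0.6}, {"d": [0, 0.08, 0], "finger_gap": 0.6}]' && python3 steer.py '[{"d": [0, 0.1, 0], "finger_gap": 0.6}, {"d": [0.01, 0.22, 0], "finger_gap": 0.6}, {"d": [0.02, 0.34, 0], "finger_gap": 0.6}, {"d": [0.02, 0.46, 0], "finger_gap": 0.6}, {"d": [0.02, 0.58, 0], "finger_gap": 0.6}]' && python3 steer.py '[{"d": [0, 0.05, 0], "finger_gap": 0.6}, {"d": [0, 0.08, 0], "finger_gap": 0.6}, {"d": [0, 0.08, 0], "finger_gap": 0.78}, {"d": [0, 0.08, 0], "finger_gap": 0.78}, {"d": [0, 0.08, 0], "finger_gap": 0.78}]'
python3 - <<'E'
from h import *
from meas2 import relay
a=np.load("fix.npy"); go(0,0,48,np.pi/2)
q,z=relay(a[:2],a[2])["scene"]; k=(z<87); print(k.sum(),cv2.minAreaRect(q[k].astype(np.float32)),np.median(z[k]))
im,d,ci=cam('scene'); g=cv2.resize(im[150:320,210:430],None,fx=3,fy=3); cv2.imwrite('pics/s4.png',g[...,::-1])
E
```

```text
t: 6.53
eef_pos: [456.2, -350.5, 49.8]
tcp_rot: [-3.139, 0.003, 3.022]
ft_force: [-0.2, -4.6, 6.7]
opening: 0.739
grip_force: 29.9
t: 6.95
eef_pos: [461.2, -291.9, 49.8]
tcp_rot: [-3.139, 0.003, 3.023]
ft_force: [0.4, -4.7, 6.1]
opening: 0.736
grip_force: 29.9
t: 7.37
eef_pos: [461.3, -283.4, 48.7]
tcp_rot: [3.141, 0.0, 3.023]
ft_force: [-0.1, 0.4, 0.4]
opening: 0.778
grip_force: 0.0
t 7.37 shift [-0.4 85.5  0.7] turn 0.001
622 ((4.239204406738281, -63.93524169921875), (140.3510284423828, 69.47093963623047), 80.2573013305664) 83.84868082986395
```

View pics/s4.png

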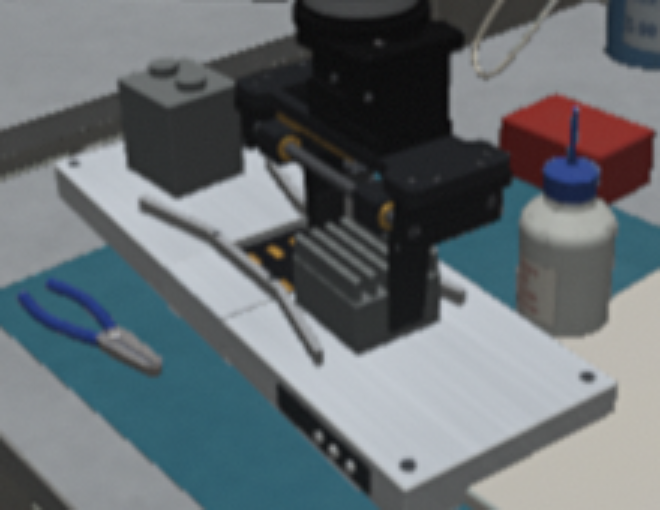

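The relay is squared and caged between the fingers, nose in the rails (crop 360,290). Now I push it with the rear finger.

Converted, 38 mm is 0.38, 8 mm is 0.08.

```bash
python3 steer.py '[{"d": [0, 0.08, 0], "finger_gap": 0.8}, {"d": [0, 0.16, 0], "finger_gap": 0.8}, {"d": [0, 0.24, 0], "finger_gap": 0.8}, {"d": [0, 0.31, 0], "finger_gap": 0.8}, {"d": [0, 0.38, 0], "finger_gap": 0.8}]' && python3 steer.py '[{"d": [0, 0.06, 0], "finger_gap": 0.8}, {"d": [0, 0.12, 0], "finger_gap": 0.8}, {"d": [0, 0.18, 0], "finger_gap": 0.8}, {"d": [0, 0.24, 0], "finger_gap": 0.8}, {"d": [0, 0.3, 0], "finger_gap": 0.8}]' && python3 steer.py '[{"d": [0, 0.04, 0], "finger_gap": 0.8}, {"d": [0, 0.08, 0], "finger_gap": 0.8}, {"d": [0, 0.12, 0], "finger_gap": 0.8}, {"d": [0, 0.16, 0], "finger_gap": 0.8}, {"d": [0, 0.18, 0], "finger_gap": 0.8}]'
python3 - <<'E'
from h import *
from meas2 import relay
a=np.load("fix.npy"); go(0,0,48,np.pi/2)
im,d,ci=cam('scene'); g=cv2.resize(im[150:320,210:430],None,fx=3,fy=3); cv2.imwrite('pics/s5.png',g[...,::-1])
E
```

```text
t: 7.93
eef_pos: [465.9, -244.6, 48.6]
tcp_rot: [3.141, -0.0, 3.023]
ft_force: [0.9, -1.3, -0.5]
opening: 0.802
grip_force: 0.7
t: 8.35
eef_pos: [469.5, -215.3, 48.6]
tcp_rot: [3.141, 0.0, 3.023]
ft_force: [0.6, -1.2, -0.3]
opening: 0.8
grip_force: 0.7
t: 8.77
eef_pos: [471.5, -197.5, 48.5]
tcp_rot: [3.141, -0.0, 3.023]
ft_force: [0.1, -0.8, -0.6]
opening: 0.801
grip_force: 0.5
t 8.77 shift [-0.5 -1.   0.5] turn 0.001
```

View pics/s5.png

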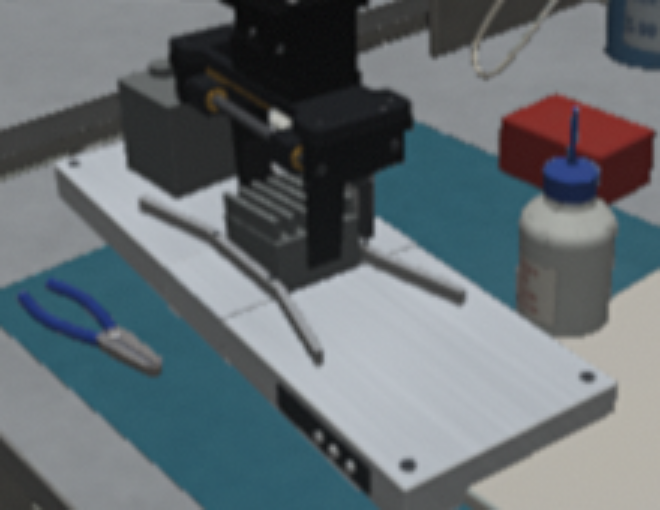

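The relay is over the pocket (crop 290,240), but the picture does not show whether the tail is down. I push a little further and check heights.

Converted, 4 mm is 0.04, 3 mm is 0.03.

```bash
python3 steer.py '[{"d": [0, 0.01, 0], "finger_gap": 0.8}, {"d": [0, 0.02, 0], "finger_gap": 0.8}, {"d": [0, 0.03, 0], "finger_gap": 0.8}, {"d": [0, 0.04, 0], "finger_gap": 0.8}, {"d": [0, 0.04, 0], "finger_gap": 0.8}]'
cat > chk.py <<'E'
from h import *
a=np.load("fix.npy"); c,s=np.cos(a[2]),np.sin(a[2])
for n in("top","scene"):
    im,d,ci=cam(n); F=cloud(d,ci).reshape(-1,3); q=(F[:,:2]-a[:2])@np.array([[c,-s],[s,c]])
    k=(abs(q[:,0])<45)&(abs(q[:,1])<50)&(F[:,2]>58)&(F[:,2]<92)
    for y in range(-40,40,10):
        j=k&(q[:,1]>y)&(q[:,1]<y+10)
        if j.sum()>3: print(n,y,j.sum(),np.percentile(F[j,2],[25,50,80,95]).round(1))
    if k.sum()>9: print(cv2.minAreaRect(q[k].astype(np.float32)))
E
python3 chk.py
```

```text
t: 9.23
eef_pos: [472.0, -193.9, 48.6]
tcp_rot: [3.141, 0.0, 3.023]
ft_force: [0.0, -0.3, 0.8]
opening: 0.8
grip_force: 0.0
scene -40 141 [61.6 64.3 74.1 79.4]
scene -30 99 [65.2 69.8 77.2 78.1]
scene -20 75 [71.5 75.8 78.  83.5]
scene -10 75 [70.  74.2 77.3 78.1]
scene 0 80 [71.4 75.1 77.6 78.1]
scene 10 79 [71.5 75.4 77.5 78.7]
scene 20 80 [71.4 75.1 77.3 78.4]
scene 30 42 [72.7 74.9 77.2 77.8]
((6.637760162353516, 1.7444801330566406), (93.83159637451172, 76.58220672607422), 89.79849243164062)
```

Top is flat at 77 to 78 mm along its length, so it is home. I retreat straight up and look.

```bash
python3 steer.py '[{"d": [0, -0.03, 0], "finger_gap": 0.9}, {"d": [0, -0.03, -0.2], "finger_gap": 0.9}, {"d": [0, -0.03, -0.6], "finger_gap": 0.9}, {"d": [0, -0.03, -1], "finger_gap": 0.9}, {"d": [0, -0.03, -1.35], "finger_gap": 0.9}]' && python3 steer.py '[{"d": [-0.4, 0, 0], "finger_gap": 0.9}, {"d": [-0.8, 0, 0], "finger_gap": 0.6}, {"d": [-1.2, 0, 0], "finger_gap": 0.4}, {"d": [-1.6, 0, 0], "finger_gap": 0.35}, {"d": [-1.6, 0, 0], "finger_gap": 0.35}]' ; python3 chk.py
python3 - <<'E'
from h import *
s=env.state(); print(s["eef_pos"]); a=np.load("fix.npy"); c,s=np.cos(a[2]),np.sin(a[2])
for n in("top","scene"):
    im,d,ci=cam(n); F=cloud(d,ci).reshape(-1,3); q=(F[:,:2]-a[:2])@np.array([[c,-s],[s,c]])
    k=(q[:,0]>30)&(q[:,0]<80)&(abs(q[:,1])<95)&(F[:,2]>84)&(F[:,2]<125); h=k&(F[:,2]>105); print(n,k.sum(),cv2.minAreaRect(q[k].astype(np.float32)) if k.any() else 0,q[h].mean(0),h.sum())
    if n=="top": cv2.imwrite('pics/t6.png',cv2.resize(im[160:300,215:435],None,fx=3,fy=3)[...,::-1])
E
```

```text
t: 9.75
eef_pos: [471.5, -197.1, 185.8]
tcp_rot: [3.141, 0.0, 3.023]
ft_force: [0.3, -1.3, 0.5]
opening: 0.902
grip_force: 0.0
t: 10.17
eef_pos: [635.6, -216.7, 182.8]
tcp_rot: [-3.141, 0.003, 3.024]
ft_force: [0.8, 0.7, 0.1]
opening: 0.676
grip_force: 0.0
top -40 37 [62.7 64.3 73.1 77.3]
top -30 125 [65.  73.9 77.9 79.5]
top -20 127 [64.2 72.1 78.1 80.1]
top -10 120 [64.3 73.5 77.8 80.9]
top 0 62 [64.  70.6 78.1 80.7]
top 10 11 [63.2 74.1 77.  79.1]
((0.14309120178222656, -18.16881561279297), (44.717247009277344, 78.29837799072266), 73.16864013671875)
scene -40 193 [61.6 64.3 72.4 76.9]
scene -30 171 [66.6 72.4 76.9 78. ]
scene -20 108 [73.1 76.6 78.  87.1]
scene -10 113 [72.1 75.7 77.7 80. ]
scene 0 101 [72.2 75.3 77.8 78.6]
scene 10 96 [72.5 76.1 77.6 78.3]
scene 20 94 [72.1 75.3 77.7 78.4]
scene 30 37 [72.7 75.2 77.4 77.7]
((6.795764923095703, 1.1926002502441406), (73.27229309082031, 76.35948181152344), 89.63352966308594)
[ 630.81957655 -215.86523009  182.4495082 ]
top 11 ((45.60282897949219, -13.411319732666016), (4.162365436553955, 11.882928848266602), 76.55567169189453) [nan nan] 0
scene 306 ((57.650779724121094, 31.13277244567871), (96.69868469238281, 23.47398567199707), 83.1712646484375) [57.76573964 62.96752609] 47<stdin>:5: RuntimeWarning: Mean of empty slice.
  ret = um.true_divide(
```

View pics/t6.png

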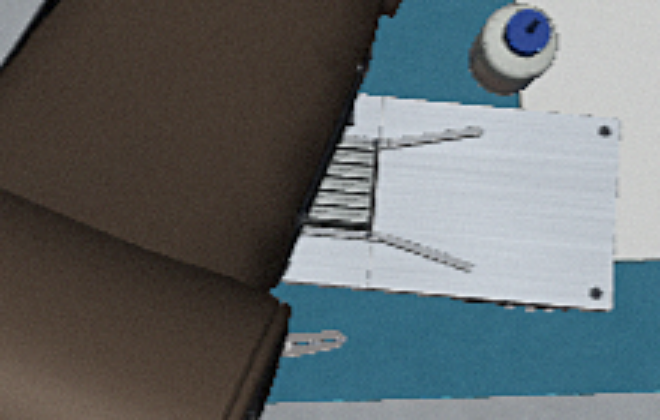

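The relay sits between the rails in the pocket (crop 340,190). The lever pin measures about fixture (57.5,66). Next I position the fork over the pin at 45°.

```bash
python3 -c "
from h import *
go(57.5,66,183,0.785)"
```

```text
t 10.37 shift [101.1  64.5   0.4] turn 0.786
```

```bash
python3 steer.py '[{"d": [0.25, 0.16, 0], "turn": 1.2, "finger_gap": 0.35}, {"d": [0.5, 0.32, 0], "turn": 2.4, "finger_gap": 0.35}, {"d": [0.75, 0.48, 0], "turn": 3.6, "finger_gap": 0.35}, {"d": [1.01, 0.645, 0], "turn": 4.8, "finger_gap": 0.35}, {"d": [1.01, 0.645, 0], "turn": 6, "finger_gap": 0.35}]' && python3 steer.py '[{"turn": 1.2, "finger_gap": 0.35}, {"turn": 1.86, "finger_gap": 0.35}, {"turn": 1.86, "finger_gap": 0.35}, {"turn": 1.86, "finger_gap": 0.35}, {"turn": 1.86, "finger_gap": 0.35}]'; python3 -c "
from h import *
go(57.5,66,99,0.785)"
```

```text
t: 10.78
eef_pos: [533.0, -137.1, 184.3]
tcp_rot: [-3.141, -0.002, 2.417]
ft_force: [1.7, -0.3, 0.7]
opening: 0.35
grip_force: 0.0
t: 11.2
eef_pos: [537.4, -140.1, 183.9]
tcp_rot: [3.141, 0.0, 2.239]
ft_force: [-0.5, 0.2, -1.0]
opening: 0.355
grip_force: 0.0
t 11.20 shift [ 0.6 -0.3 84.9] turn 0.003
```

Converted, 30 mm is 0.3, 84 mm is 0.84.

```bash
python3 steer.py '[{"d": [0, 0, 0.3], "finger_gap": 0.35}, {"d": [0, 0, 0.6], "finger_gap": 0.35}, {"d": [0, 0, 0.84], "finger_gap": 0.35}, {"d": [0, 0, 0.84], "finger_gap": 0.2}, {"d": [0, 0, 0.84], "finger_gap": 0.2}]'; python3 -c "
from h import *
for t in (1.5,1.3,1.1,.9,.7,.5,.3,.15,0,-.08): print(t,end=' '); go(55-66*np.cos(t),66*np.sin(t),100,.785)"
```

```text
t: 11.62
eef_pos: [537.5, -139.9, 99.2]
tcp_rot: [-3.141, -0.002, 2.238]
ft_force: [0.1, 0.6, 1.4]
opening: 0.263
grip_force: 0.0
1.5 t 11.62 shift [ 5.5 -5.6 -0.7] turn 0.002
1.3 t 11.62 shift [ 13.1 -16.4  -0.7] turn 0.002
1.1 t 11.62 shift [ 18.4 -28.5  -0.7] turn 0.002
0.9 t 11.62 shift [ 21.2 -41.3  -0.7] turn 0.002
0.7 t 11.62 shift [ 21.4 -54.5  -0.7] turn 0.002
0.5 t 11.62 shift [ 19.  -67.5  -0.6] turn 0.002
0.3 t 11.62 shift [ 14.1 -79.7  -0.6] turn 0.002
0.15 t 11.62 shift [  8.8 -88.1  -0.6] turn 0.002
0 t 11.62 shift [  2.4 -95.6  -0.6] turn 0.002
-0.08 t 11.62 shift [ -1.5 -99.2  -0.7] turn 0.002
```

```bash
python3 steer.py '[{"d": [0.055, -0.06, 0], "finger_gap": 0.2}, {"d": [0.13, -0.16, 0], "finger_gap": 0.2}, {"d": [0.185, -0.285, 0], "finger_gap": 0.2}, {"d": [0.21, -0.41, 0], "finger_gap": 0.2}, {"d": [0.214, -0.545, 0], "finger_gap": 0.2}]' && python3 steer.py '[{"d": [-0.01, -0.06, 0], "finger_gap": 0.2}, {"d": [-0.024, -0.13, 0], "finger_gap": 0.2}, {"d": [-0.045, -0.19, 0], "finger_gap": 0.2}, {"d": [-0.073, -0.25, 0], "finger_gap": 0.2}, {"d": [-0.1, -0.3, 0], "finger_gap": 0.2}]' && python3 steer.py '[{"d": [-0.026, -0.036, 0], "finger_gap": 0.2}, {"d": [-0.06, -0.075, 0], "finger_gap": 0.2}, {"d": [-0.09, -0.111, 0], "finger_gap": 0.2}, {"d": [-0.1, -0.13, 0], "finger_gap": 0.2}, {"d": [-0.1, -0.13, 0], "finger_gap": 0.2}]'; python3 -c "
from h import *
go(-11,0,100,1.571)"
```

```text
t: 12.03
eef_pos: [481.3, -156.4, 101.3]
tcp_rot: [3.14, 0.002, 2.238]
ft_force: [1.2, 2.7, 0.7]
opening: 0.199
grip_force: 1.4
t: 12.45
eef_pos: [464.4, -184.0, 99.8]
tcp_rot: [3.141, 0.0, 2.237]
ft_force: [0.7, 2.5, -0.3]
opening: 0.201
grip_force: 1.0
t: 12.87
eef_pos: [460.5, -199.7, 99.5]
tcp_rot: [3.141, 0.0, 2.236]
ft_force: [0.3, -1.1, 0.4]
opening: 0.201
grip_force: 0.0
t 12.87 shift [ 1.7  1.9 -0.5] turn -0.786
```

```bash
python3 steer.py '[{"d": [-0.01, -0.01, 0], "finger_gap": 0.2}, {"d": [-0.02, -0.02, 0], "finger_gap": 0.2}, {"d": [-0.03, -0.03, 0], "finger_gap": 0.2}, {"d": [-0.03, -0.03, 0], "finger_gap": 0.2}, {"d": [-0.03, -0.03, 0], "finger_gap": 0.2}]'&& python3 steer.py '[{"d": [-0.01, -0.01, 0], "finger_gap": 0.2}, {"d": [-0.02, -0.02, 0], "finger_gap": 0.2}, {"d": [-0.03, -0.03, 0], "finger_gap": 0.2}, {"d": [-0.03, -0.03, 0], "finger_gap": 0.2}, {"d": [-0.03, -0.03, 0], "finger_gap": 0.2}]'
```

```text
t: 13.28
eef_pos: [460.0, -201.0, 99.4]
tcp_rot: [3.14, -0.003, 2.236]
ft_force: [8.1, 18.8, 1.6]
opening: 0.202
grip_force: 9.0
t: 13.7
eef_pos: [459.7, -201.9, 99.3]
tcp_rot: [3.137, -0.007, 2.235]
ft_force: [17.8, 45.2, 4.6]
opening: 0.204
grip_force: 21.0
```

The lever is firmly on its stop: 45 N and no further motion. I back off, lift clear and check.

Converted, 5 mm is 0.05, 3 mm is 0.03.

```bash
python3 steer.py '[{"d": [0.03, 0.03, 0], "finger_gap": 0.2}, {"d": [0.05, 0.05, 0], "finger_gap": 0.25}, {"d": [0.05, 0.05, 0], "finger_gap": 0.3}, {"d": [0.05, 0.05, 0], "finger_gap": 0.35}, {"d": [0.05, 0.05, 0], "finger_gap": 0.35}]' && python3 steer.py '[{"d": [0, 0, -0.25], "finger_gap": 0.35}, {"d": [0, 0, -0.55], "finger_gap": 0.35}, {"d": [0, 0, -0.85], "finger_gap": 0.35}, {"d": [0, 0, -1], "finger_gap": 0.35}, {"d": [0, 0, -1], "finger_gap": 0.35}]' && python3 steer.py '[{"d": [0.3, 0.28, 0], "finger_gap": 0.35}, {"d": [0.6, 0.56, 0], "finger_gap": 0.35}, {"d": [0.9, 0.84, 0], "finger_gap": 0.35}, {"d": [1.2, 1.12, 0], "finger_gap": 0.35}, {"d": [1.5, 1.4, 0], "finger_gap": 0.35}]' && python3 steer.py '[{"finger_gap": 0.35}, {"finger_gap": 0.35}]'
python3 - <<'E'
from h import *
a=np.load("fix.npy"); c,s=np.cos(a[2]),np.sin(a[2])
for n in("top","scene"):
    im,d,ci=cam(n); F=cloud(d,ci).reshape(-1,3); q=(F[:,:2]-a[:2])@np.array([[c,-s],[s,c]])
    k=(abs(q[:,0])<80)&(abs(q[:,1])<60)&(F[:,2]>84)&(F[:,2]<125); h=k&(F[:,2]>108); print(n,k.sum(),cv2.minAreaRect(q[k].astype(np.float32)) if k.any() else 0,q[h].mean(0),h.sum())
    k=(abs(q[:,0])<33)&(abs(q[:,1])<50)&(F[:,2]>74)&(F[:,2]<81); print("relay tops y range",np.percentile(q[k],[1,99],axis=0).round(1),np.median(F[k&(q[:,1]<-12),2]),np.median(F[k&(q[:,1]>12),2]))
    np.save(f"pics/{n}7.npy",im)
i=[cv2.resize(np.load(f"pics/{n}7.npy")[r],(640,290)) for n,r in(("top",np.s_[175:275,215:435]),("scene",np.s_[170:290,225:420]))]
cv2.imwrite('pics/fin.png',np.vstack(i)[...,::-1])
E
```

```text
t: 14.12
eef_pos: [460.1, -200.9, 99.6]
tcp_rot: [-3.141, 0.0, 2.237]
ft_force: [-0.7, 0.9, -0.5]
opening: 0.34
grip_force: 0.0
t: 14.53
eef_pos: [461.1, -201.6, 202.7]
tcp_rot: [3.14, 0.005, 2.236]
ft_force: [0.1, -0.3, -0.8]
opening: 0.351
grip_force: 0.0
t: 14.95
eef_pos: [477.1, 5.3, 198.7]
tcp_rot: [-3.141, -0.001, 2.236]
ft_force: [1.7, -0.6, 0.4]
opening: 0.351
grip_force: 0.0
t: 15.12
eef_pos: [477.3, 5.5, 198.8]
tcp_rot: [-3.141, -0.001, 2.24]
ft_force: [0.3, -0.1, -0.2]
opening: 0.35
grip_force: 0.0
top 354 ((20.32840919494629, -0.6353206634521484), (91.29193878173828, 40.13282775878906), 14.086043357849121) [-11.5326753    0.61183597] 36
relay tops y range [[-30.3 -30.7]
 [ 29.1  33.6]] 76.86676732272531 77.05508935630542
scene 388 ((20.53485107421875, -3.6584091186523438), (90.58014678955078, 29.04997444152832), 3.136909246444702) [-12.27354387  -2.57864832] 48
relay tops y range [[-30.3 -32.3]
 [ 29.4  33.2]] 77.19470226066306 77.21703513012099
```

View pics/fin.png

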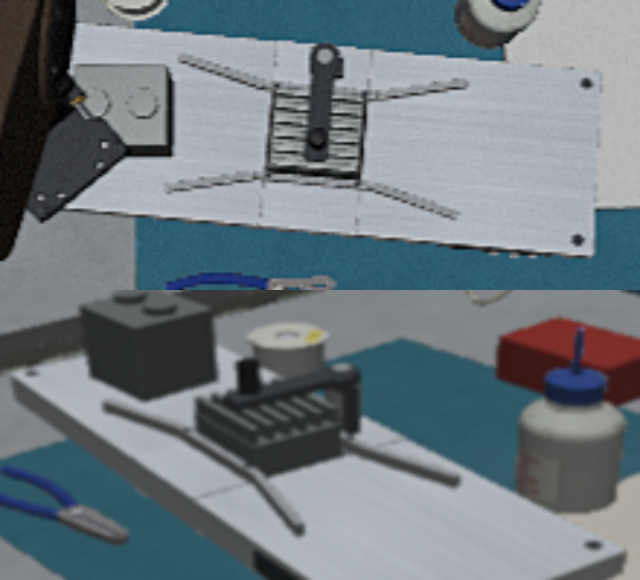

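The lever is shut (pin at fixture (-11.5,0.6), image 318,138), the relay lies flat at 77 mm and centred, and the bystanders look undisturbed. Handing in.

```bash
python3 -c "
from cell import env
print(env.job_done())"
```

```text
the job is handed in; nothing more can be done
None
```

The job is handed in, with no verdict returned: by the last camera check the relay lies flat and centred in the pocket, the lever is shut on its stop, the bystanders look undisturbed, and the arm is clear, at about 15 s of the 58 s allowed.

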